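# Pin the parts hopper's trunnion and snap the linchpin ring over

## Task

The parts hopper has been set back in its stand but nothing keeps its trunnion shaft in the bearings yet. Take the linchpin out of its parking block, feel for the cross hole in the square shaft end and push the pin down through it, without forcing it, until its head sits fully home on the shaft with the ring on the side of the shaft's free end; then swing the ring down over the shaft end until it snaps shut, let go and leave the other things on the cart where they are.

Things in the scene. Friction and masses are not known exactly. Their poses are not given: they have to be found in the camera images.
- stand: Grey steel stand fixed to the cart, carrying a funnel-shaped aluminium hopper (rim 168 mm across, 244 mm above the cart) between two cheeks. Origin on the cart top under the hopper's centre, z up. The hopper's trunnion shaft lies level along the stand's y axis, 160 mm up; its free end points to +y. Feel for its hole with less than 20 N; never knock shaft or stand with over 25 N.
- bearing_face (a point): Point on the shaft axis at the outer face of the bearing flange (54 mm across), 118 mm from the stand's origin along y; axes as the stand's. From here the shaft sticks out to +y, first 31 mm round, then (from 1 to 25 mm out, with the float) a square bar 22 x 22 mm with level and upright faces: top face 11 mm above the axis, 171 mm above the cart.
- hole_zone (a point): Fixed point on the shaft's top face, 46 mm out from bearing_face: the middle of where the hole may be. The cross hole (10.5 mm, 1 mm chamfer) goes straight down through the bar on its centreline, open below. Shaft and hopper float endwise, stiffly (40 N), so the hole itself is not measured: its centre is up to 12 mm from this point either way along y. The bar ends 14 mm beyond the hole's centre.
- park_block: Aluminium block 40 x 40 mm, 60 mm high, fixed to the cart, with a vertical hole 11 mm across in which the linchpin is parked. Origin: centre of its underside, z up.
- linchpin: Yellow zinc-plated linchpin, 100 g, standing in the parking block, shoulder on its top. Origin on the stem axis at the shoulder (head's underside), z up, ring to +y. Stem 9 mm round, 44 mm long, last 2.5 mm tapering to 7 mm. Head: round boss 18 mm across, 12 mm high; on it a grip block 14 (x) by 16 mm (y), 12 to 36 mm above the shoulder, to be held across x. Ring pivot along x, 6 mm above the shoulder.
- ring (a joint): Ring angle, rad. 0: open, ring out to the pin's +y side, 5 degrees above level. It grows as the ring swings down; 1.50: shut, hanging 9 degrees off the stem, bow by the stem's foot. Loop of 5 mm wire, 49 mm across. An over-centre spring holds it at either end: it resists with up to 0.06 Nm (1.5 N at the bow) until about 0.8, then snaps shut by itself.
- ring_bow (a point): Centre of the ring's wire at its bow, the point farthest from the pivot (43 mm from it).
- busbar: Bystander: copper busbar offcut lying flat, 30 x 85 x 8 mm; origin centre of its underside.
- clamp_jaw: Bystander: dull nickel current clamp jaw, 26 x 52 mm, 42 mm high; origin centre of its underside.
- terminal_cover: Bystander: blue nylon terminal cover, 36 x 60 mm, 28 mm high (32 over its ribs); origin centre of its underside.
- bobbin: Bystander: cream porcelain insulator bobbin standing upright, 44 mm across, 50 mm high; origin centre of its underside.

How it is judged:
By the outcome, as a careful person would: the job done as asked, in the order asked, and still so for the second after the job is handed in, with the robot touching nothing.
It also fails if it takes over 64 s, if anything falls off the work surface, if the arm or the gripper's body presses on something with over 40 N, if the wrist force passes 120 N, or if a joint passes its speed limit or range.

## Robot

A 6-joint arm with a two-finger parallel gripper is mounted at the origin on the work surface. World frame = base frame: x ahead of the robot, y to its left, z up, the work surface at z = 0. Lengths are in m, angles in rad, forces in N, time in s.
With the tool pointing down it reaches from about 0.35 to 0.775 m from the base axis. Payload 7.3 kg.
Tool frame: the origin (TCP) lies at the very end of the fingers, on their centre line; the grasp point (between the pads) lies 19 mm behind it (robot.hold_point_z is the distance from the TCP to the grasp point, in m); y points along the fingers, z is the direction in which the jaws open and shut, and the axes are right-handed (so a half turn about y gives the same grasp; the last joint's range is limited). The gripper opens to 92 mm and grips with 3 to 60 N. Pads are 19 mm wide; open, the fingers measure 130 mm over their backs; the gripper's body (75 mm by 190 mm) begins 47 mm behind the grasp point.
Start: joints at [0.999, 0.342, 1.524, -0, 1.275, -0.146], TCP at [0.217, 0.478, 0.227] pointing down, gripper open.
Joint ranges: [-2.53, 2.53], [-0.77, 2.02], [0.04, 2.7], [-1, 4.14], [0.28, 2.66], [-3.11, 3.11]. Speed limits (rad/s): [2.57, 2.57, 3.14, 3.14, 3.14, 3.14].

## Interface

Orientations are given as [roll, pitch, yaw] about the fixed x, y, z axes, in that order (R = Rz(yaw) Ry(pitch) Rx(roll)).
In Python, from cell import robot gives the robot as it stands.
- The arm moves only by the shell command python3 -m crank 'ROWS' [OPENING] [FORCE]. ROWS is a JSON object of lists of equal length, an entry for each row: "xyz": the shift along the tool's x, y, z in cm, a list of three; "roll": the turn about the tool's y in degrees. A call has 1 to 20 rows; each row shifts and turns the commanded pose from where the row before left it, along the tool's axes as they then stand; what a row does not reach is not made up. A row lasts 1/10 s, in which the tool goes at most 50 mm and 8.59 degrees, less where a joint would pass 70% of its speed; a pose out of reach is approached as far as the arm can. A call is refused whole if a number of a shift passes 5 or a number of a turn 8.59, either way. A call with a gripper value outside its range is refused whole. OPENING is the gripper command: -1 is fully open, 1 is shut, values between are in proportion, set as the call begins (- or left out, the last holds). The fingers move at their own pace and stop on an object; FORCE is the grip in N (left out, the last holds). Time passes only in rows, so rows that do not move let the fingers close. It gives the time, the measured TCP pose, the force and the opening at its end, in the units of the state.
- robot.observe(): the state, without advancing time (a new reading comes with each control period).
- robot.read_camera(name): name is "side" or "top" or "wrist"; returns the picture (384x512x3 uint8, red, green, blue); there is no depth.
- robot.calibration(name): a dict with "intrinsics" (3x3 intrinsics, pixels), "pose" (4x4, takes a point from camera to world coordinates). Camera axes: x right, y down, z forward; pixel columns grow to the right and rows downward; lengths in m; the calibration is good to about 2 mm. A picture is of the moment at which its call begins: read the wrist's pose just before it. calibration takes no time and is no camera call; for the wrist camera it gives the pose at the moment of the call.
- robot.hand_in(): hands the job in, once; it reports no verdict.
The state is a dict: "time": time; "qpos": joint angles; "qvel": joint speeds; "joint_efforts": joint torques, N m; "tool_pos": TCP position; "tool_rot": TCP orientation; "contact_force": force on the tool from outside, world axes, zero at the start; "torque": the same for the moment, N m; "opening": finger opening in m.
Only numpy, scipy, OpenCV 4.12 (cv2) and the standard library are available. Lean on these libraries where they do the work, as an engineer would, in place of code of your own. Each camera call takes 0.05 s, during which the arm holds its last target.

## Working session

There is one attempt and no reset: what is moved stays moved. The work goes in short steps, Python scripts to look and compute and a shell command to move; the robot and the scene stay as the last step left them, time stands still between calls to the robot, and variables do not carry over. Pictures are saved under pics/ and viewed, and the job is handed in when it is done.

```bash
ls; mkdir -p pics
python3 - <<'E'
from cell import robot
import cv2
print(robot.observe())
for n in ["side","top","wrist"]:
    c=robot.calibration(n);print(n,c["intrinsics"],c["pose"])
    im=robot.read_camera(n);cv2.imwrite(f"pics/{n}0.png",im[:,:,::-1])
E
```

```text
pics
{'time': 0.0, 'qpos': array([ 9.99008368e-01,  3.42720477e-01,  1.52501146e+00, -6.14874852e-05,
        1.27540921e+00, -1.46020099e-01]), 'qvel': array([ 0.00058073,  0.0004428 , -0.00016117,  0.00203823,  0.0001155 ,
       -0.00124518]), 'joint_efforts': array([-3.14480189e-03, -4.31243420e+01, -2.44214022e+01,  7.14499829e-02,
        5.61124727e-02, -1.19364522e-04]), 'tool_pos': array([0.21661736, 0.47777665, 0.22604807]), 'tool_rot': array([-1.57233690e+00,  1.67137680e-04, -4.25750043e-01]), 'contact_force': array([-0.52634193,  0.15405388,  0.02940892]), 'torque': array([0.00817842, 0.02485775, 0.01372931]), 'opening': 0.0918148305210852}
side [[425.92980208   0.         256.3354996 ]
 [  0.         425.92980208 191.09766337]
 [  0.           0.           1.        ]] [[ 0.95385932 -0.20692332  0.21756641  0.30163615]
 [-0.29983517 -0.61819133  0.72659366 -0.7490473 ]
 [-0.01585151 -0.7583022  -0.65171045  0.77964262]
 [ 0.          0.          0.          1.        ]]
top [[388.0485381    0.         254.98527115]
 [  0.         388.0485381  184.11163226]
 [  0.           0.           1.        ]] [[ 2.60075807e-03 -9.93516700e-01  1.13656511e-01  4.21841752e-01]
 [-9.99996556e-01 -2.54375216e-03  6.46587370e-04 -2.78932939e-02]
 [-3.53281355e-04 -1.13657801e-01 -9.93519894e-01  1.02348933e+00]
 [ 0.00000000e+00  0.00000000e+00  0.00000000e+00  1.00000000e+00]]
wrist [[323.66631747   0.         261.33706009]
 [  0.         323.66631747 192.3199306 ]
 [  0.           0.           1.        ]] [[ 0.413761    0.88115611  0.22883563  0.1545396 ]
 [ 0.91038318 -0.39990258 -0.1062092   0.50590003]
 [-0.00207493  0.25227334 -0.96765379  0.38289568]
 [ 0.          0.          0.          1.        ]]
```

View pics/side0.png

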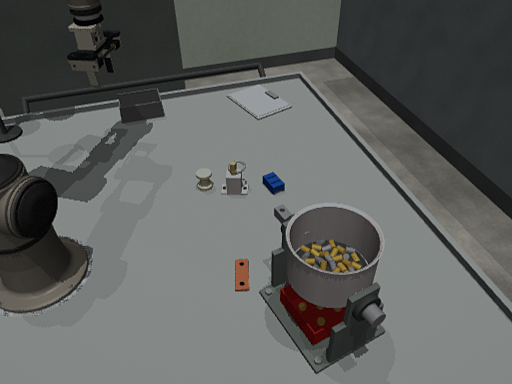

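View pics/top0.png

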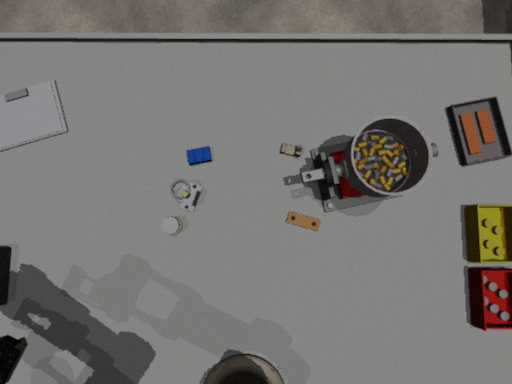

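View pics/wrist0.png

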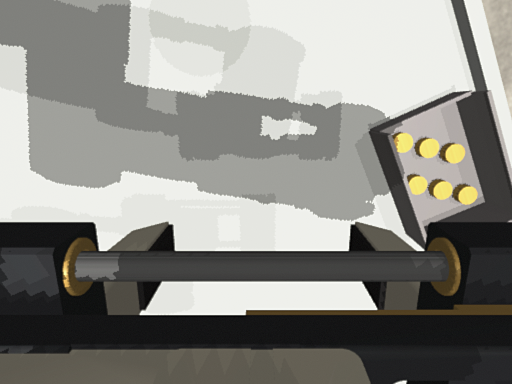

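The views show the stand top-right with the shaft's free end near top-view (312,175), and the park block and pin near (187,192). I'll zoom in on both.

Run:
```python
import cv2
t=cv2.imread("pics/top0.png");s=cv2.imread("pics/side0.png")
def crop(im,x,y,w,h,k,n): cv2.imwrite(n,cv2.resize(im[y:y+h,x:x+w],None,fx=k,fy=k,interpolation=cv2.INTER_CUBIC))
crop(t,150,135,80,60*2-10,5,"pics/t_pin.png")
crop(t,270,130,120,90,6,"pics/t_stand.png")
crop(s,190,145,110,60,7,"pics/s_pin.png")
crop(s,230,190,160,180,3,"pics/s_stand.png")
```

```text
(no output)
```

View pics/t_pin.png

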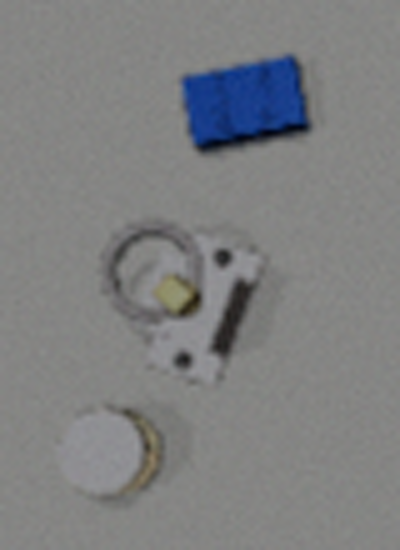

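View pics/t_stand.png

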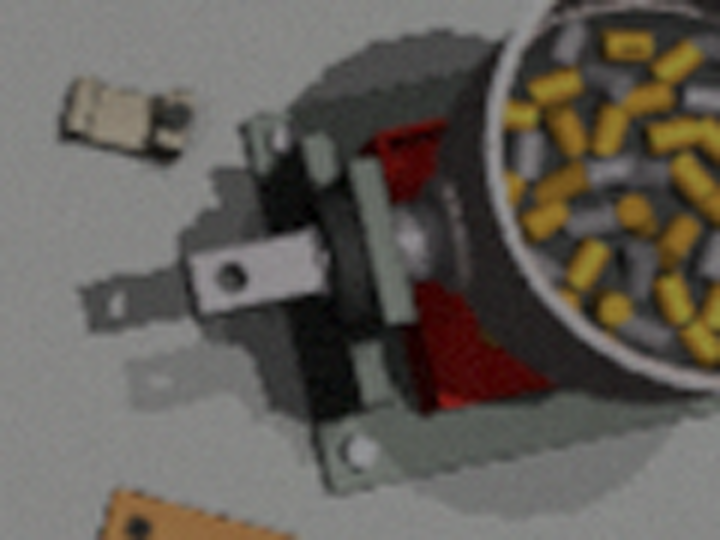

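View pics/s_pin.png

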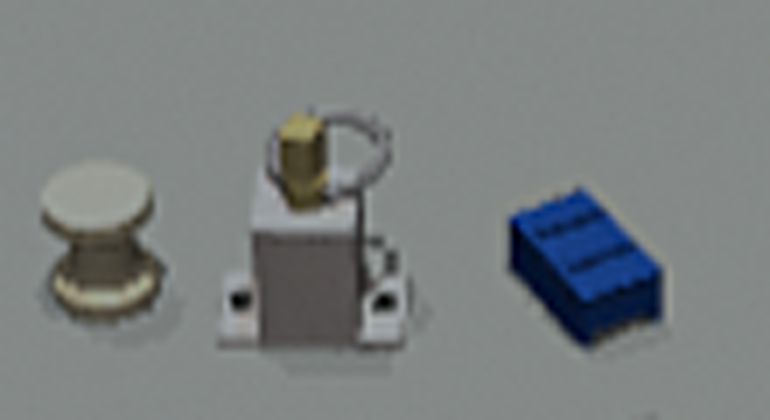

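View pics/s_stand.png

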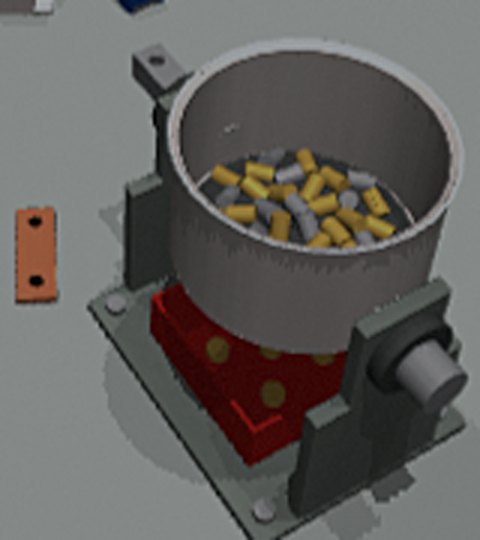

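Both top and side views show the hole in the bar: top about (309,176), side about (282,210). The pin's ring points up-left in the top view. Next I'll measure these coarsely.

```bash
cat > h.py <<'E'
from cell import robot
import cv2, numpy as np
def ray(c,u,v):
    K=c["intrinsics"];P=c["pose"]
    d=P[:3,:3]@np.linalg.inv(K)@np.array([u,v,1.]); return P[:3,3],d
def plane(c,u,v,z):
    o,d=ray(c,u,v); return o+d*(z-o[2])/d[2]
def tri(c1,p1,c2,p2):
    A=np.zeros((3,3));b=np.zeros(3)
    for c,p in((c1,p1),(c2,p2)):
        o,d=ray(c,*p);d=d/np.linalg.norm(d);M=np.eye(3)-np.outer(d,d);A+=M;b+=M@o
    return np.linalg.solve(A,b)
def proj(c,X):
    P=c["pose"];q=c["intrinsics"]@(P[:3,:3].T@(np.array(X)-P[:3,3]));return q[:2]/q[2]
def shot(name,fn):
    c=robot.calibration(name);im=robot.read_camera(name)[:,:,::-1].copy();cv2.imwrite("pics/"+fn,im);np.savez("pics/"+fn+".npz",**c);return c,im
def load(fn):
    return dict(np.load("pics/"+fn+".npz"))
def Rt(s):
    from scipy.spatial.transform import Rotation as R
    return R.from_euler("xyz",s["tool_rot"]).as_matrix()
def go(X,yaw=None):
    s=robot.observe();d=Rt(s).T@(np.array(X)-s["tool_pos"])*100
    print("t",round(s["time"],2),"shift cm",d.round(2),"roll deg",None if yaw is None else round(np.degrees(s["tool_rot"][2]-yaw),2),"yaw",s["tool_rot"].round(4))
E
python3 - <<'E'
from h import *
t=robot.calibration("top");s=robot.calibration("side")
T=lambda x,y:(270+x/6-.42,130+y/6-.42); S=lambda x,y:(230+x/3-.33,190+y/3-.33)
print("hole",plane(t,*T(233,277),.171),plane(s,*S(157,61),.171),tri(t,T(233,277),s,S(157,61)))
a=plane(t,*T(194,284),.171);b=plane(t,*T(321,258),.171);print("bar",a,b,np.linalg.norm(a-b),"yaw",np.degrees(np.arctan2(-(a-b)[0],(a-b)[1])))
Tp=lambda x,y:(150+x/5-.4,135+y/5-.4); Sp=lambda x,y:(190+x/7-.43,145+y/7-.43)
p=plane(t,*Tp(175,291),.096);q=plane(s,*Sp(302,127),.096);print("pin top",p,q)
r=plane(t,*Tp(155,272),.068);print("ring c",r,"yaw",np.degrees(np.arctan2(-(r-p)[0],(r-p)[1])))
# blue cover etc
print("bobbin",plane(t,*Tp(100,450),.05),"cover",plane(t,*Tp(245,100),.028))
E
```

```text
hole [ 0.53833011 -0.14571549  0.171     ] [ 0.5374085  -0.14505088  0.171     ] [ 0.53776026 -0.14553096  0.17145589]
bar [ 0.53568486 -0.13127952  0.171     ] [ 0.54550228 -0.17834568  0.171     ] 0.04807915007629474 yaw 11.782255619851506
pin top [0.50652636 0.14156119 0.096     ] [0.50486682 0.14428324 0.096     ]
ring c [0.51849893 0.1567965  0.068     ] yaw -38.16180848114127
bobbin [0.43096589 0.18554983 0.05      ] cover [0.61272359 0.11983352 0.028     ]
```

Run:
```python
from h import *
go([.49,.15,.215],np.radians(-126))
```

```text
t 0.15 shift cm [ 38.43   1.14 -18.57] roll deg 101.6 yaw [-1.572e+00  2.000e-04 -4.258e-01]
```

```bash
python3 -m crank '{"xyz":[[3.8,0.1,-1.8],[3.8,0.1,-1.8],[3.8,0.1,-1.8],[3.8,0.1,-1.8],[3.8,0.1,-1.8],[3.8,0.1,-1.8],[3.8,0.1,-1.8],[3.8,0.1,-1.8],[3.8,0.1,-1.8],[3.8,0.1,-1.8]],"roll":[0,0,0,0,0,0,0,0,0,0]}' && python3 -m crank '{"xyz":[[0,0,0],[0,0,0],[0,0,0],[0,0,0],[0,0,0],[0,0,0],[0,0,0],[0,0,0],[0,0,0],[0,0,0],[0,0,0],[0,0,0],[0,0,0]],"roll":[8.5,8.5,8.5,8.5,8.5,8.5,8.5,8.5,8.5,8.5,8.5,8.5,0]}'
python3 - <<'E'
from h import *
shot("wrist","w1.png")
E
```

```text
time: 1.15
tool_pos: [0.4894, 0.1557, 0.2166]
tool_rot: [-1.571, 0.0, -0.426]
contact_force: [0.8, 0.1, 0.4]
opening: 0.0916
time: 2.45
tool_pos: [0.4884, 0.1572, 0.2165]
tool_rot: [-1.571, -0.0, -2.207]
contact_force: [0.2, 0.7, 0.4]
opening: 0.0919
```

View pics/w1.png

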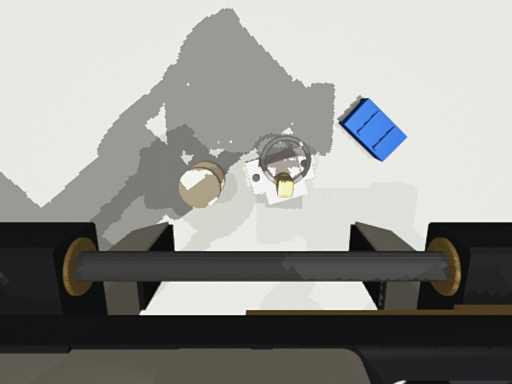

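The pin's grip block is at (285,186), the ring above it at (285,158), the bobbin at (203,185) and the blue cover at (375,130). I'll zoom in for the yaw.

Run:
```python
from h import *
im=cv2.imread("pics/w1.png");c=load("w1.png")
x0,y0,k=235,125,7
cr=cv2.resize(im[y0:y0+80,x0:x0+100],None,fx=k,fy=k,interpolation=cv2.INTER_CUBIC);cv2.imwrite("pics/w1c.png",cr)
h=cv2.cvtColor(im,cv2.COLOR_BGR2HSV)
m=cv2.inRange(h,(20,70,100),(35,255,255));m[:,:250]=0;m[210:]=0;m[:,:,]=m
cs,_=cv2.findContours(m,cv2.RETR_EXTERNAL,cv2.CHAIN_APPROX_NONE)
for q in cs:
    if cv2.contourArea(q)>20: print(cv2.minAreaRect(q),cv2.boundingRect(q))
```

```text
((283.31707763671875, 187.64634704589844), (18.442068099975586, 17.55861473083496), 6.34019136428833) (275, 178, 19, 19)
```

View pics/w1c.png

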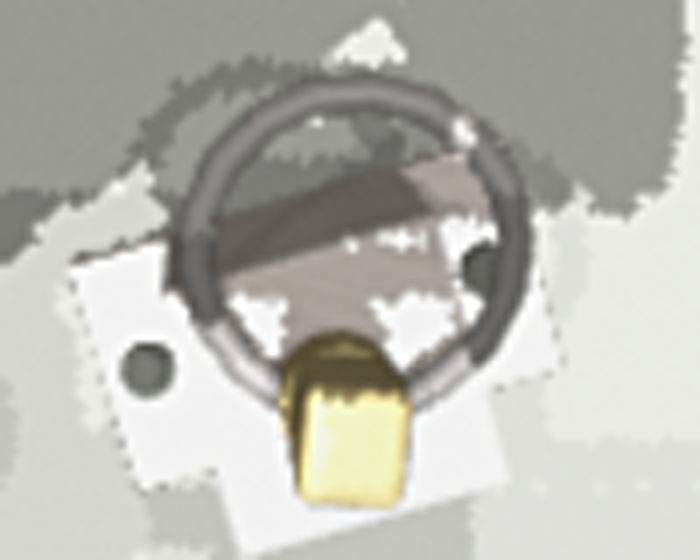

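Run:
```python
from h import *
c=load("w1.png")
Q=lambda x,y:(235+x/7-.43,125+y/7-.43)
cs=[(306,390),(410,400),(404,506),(299,497)]
P=np.array([plane(c,*Q(*p),.096) for p in cs]);print(P[:,:2].round(4))
for i,j in((0,1),(3,2),(3,0),(2,1)):
    d=P[j]-P[i];print(np.linalg.norm(d).round(4),np.degrees(np.arctan2(d[1],d[0])).round(1))
ce=P.mean(0);print(ce)
r=plane(c,*Q(355,243),.068);d=r-ce;print("ring",r,np.degrees(np.arctan2(-d[0],d[1])))
go([ce[0],ce[1],.065])
```

```text
[[0.5032 0.1532]
 [0.5129 0.1444]
 [0.5044 0.1335]
 [0.4944 0.1424]]
0.0131 -42.1
0.0134 -41.6
0.0139 50.6
0.0138 51.7
[0.50373819 0.14336567 0.096     ]
ring [0.51797715 0.15987423 0.068     ] -40.778412664195976
t 2.5 shift cm [ 0.21 15.15  2.06] roll deg None yaw [-1.5711e+00 -3.0000e-04 -2.2028e+00]
```

```bash
python3 -m crank '{"xyz":[[0.2,3,2.0],[0,3,0],[0,3,0],[0,0,0]],"roll":[4.3,0,0,0]}' 0 40
python3 - <<'E'
from h import *
go([.5043,.1433,.0745],np.radians(-130.6))
shot("wrist","w2.png")
E
```

```text
time: 2.9
tool_pos: [0.5008, 0.1433, 0.1232]
tool_rot: [-1.576, -0.006, -2.278]
contact_force: [-1.2, 0.1, -0.9]
opening: 0.0642
t 2.9 shift cm [-0.25  4.86  0.29] roll deg 0.09 yaw [-1.5763 -0.0061 -2.2778]
```

View pics/w2.png

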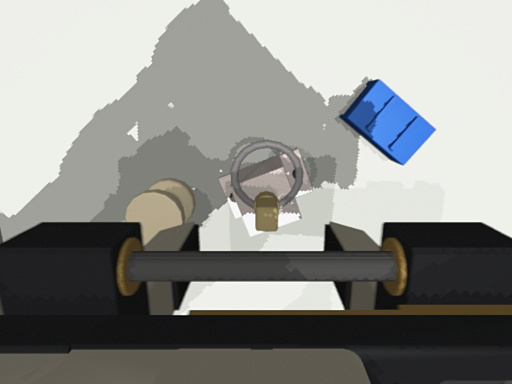

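The pin sits between the fingers at (266,218), with the fingers centred near column 261. I'll check the remaining offset once the arm has settled.

Run:
```python
from h import *
s=robot.observe();print(s["tool_pos"],s["tool_rot"])
im=cv2.imread("pics/w2.png");c=load("w2.png")
cv2.imwrite("pics/w2c.png",cv2.resize(im[180:250,230:310],None,fx=8,fy=8,interpolation=cv2.INTER_CUBIC))
for p in [(.5043,.1433,.096),(.5037,.1434,.096)]:print(proj(c,p))
```

```text
[0.50232734 0.1436012  0.12547962] [-1.57366052 -0.00309799 -2.27831103]
[266.71762633 219.15599892]
[265.84793864 219.6484256 ]
```

View pics/w2c.png

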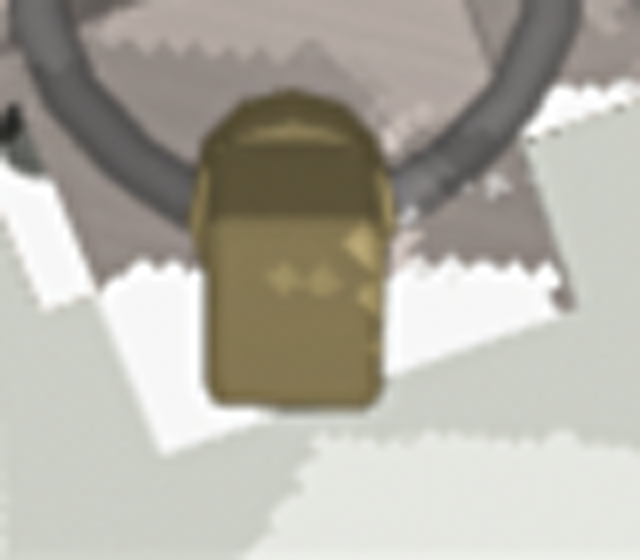

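Run:
```python
from h import *
c=load("w2.png");print(plane(c,266.2,218.4,.096))
go([.5043,.1435,.0745],np.radians(-130.6))
```

```text
[0.50437435 0.14386764 0.096     ]
t 2.95 shift cm [-0.14  5.1   0.17] roll deg 0.06 yaw [-1.5737 -0.0031 -2.2783]
```

```bash
python3 -m crank '{"xyz":[[-0.1,2.5,0.15],[0,2.0,0],[0,0.6,0],[0,0,0],[0,0,0]],"roll":[0,0,0,0,0]}' 0
python3 - <<'E'
from h import *
go([.5043,.1435,.0745])
E
```

```text
time: 3.45
tool_pos: [0.5063, 0.1438, 0.0773]
tool_rot: [-1.569, 0.002, -2.28]
contact_force: [0.0, -0.3, -0.2]
opening: 0.046
t 3.45 shift cm [ 0.15  0.28 -0.13] roll deg None yaw [-1.5691e+00  2.0000e-03 -2.2804e+00]
```

```bash
python3 -m crank '{"xyz":[[0.15,0.2,-0.1],[0,0,0],[0,0,0]],"roll":[0,0,0]}' 0
python3 - <<'E'
from h import *
go([.5043,.1435,.0745])
E
```

```text
time: 3.75
tool_pos: [0.5037, 0.1431, 0.0742]
tool_rot: [-1.57, 0.001, -2.281]
contact_force: [-0.3, -0.2, -0.2]
opening: 0.0461
t 3.75 shift cm [-0.07 -0.03  0.02] roll deg None yaw [-1.5704e+00  6.0000e-04 -2.2810e+00]
```

Aligned. Now I'll grip.

```bash
python3 -m crank '{"xyz":[[0,0,0],[0,0,0],[0,0,0],[0,0,0],[0,0,0],[0,0,0]],"roll":[0,0,0,0,0,0]}' 1 40
python3 - <<'E'
from h import *
s=robot.observe();print(s["tool_pos"],s["tool_rot"],s["contact_force"],s["torque"],s["opening"])
E
```

```text
time: 4.35
tool_pos: [0.5036, 0.1431, 0.0737]
tool_rot: [-1.571, 0.0, -2.281]
contact_force: [0.8, 1.2, 0.3]
opening: 0.0138
[0.50358129 0.14309342 0.0737012 ] [-1.57077766e+00  1.20727995e-04 -2.28106475e+00] [0.81914096 1.18836277 0.26747596] [-0.11028995  0.13706825 -0.02032031] 0.013789843956188852
```

```bash
python3 -m crank '{"xyz":[[0,-1,0],[0,-2.5,0],[0,-3.5,0],[0,-3.5,0],[0,-3.5,0],[0,-3.5,0],[0,-2,0],[0,0,0],[0,0,0]],"roll":[0,0,0,0,0,0,0,0,0]}' 1
python3 - <<'E'
from h import *
shot("wrist","w3.png")
go([.538,-.1455,.25],np.radians(11.8-90))
s=robot.observe();print(s["contact_force"],s["torque"],s["opening"],s["tool_pos"])
E
```

```text
time: 5.25
tool_pos: [0.5031, 0.143, 0.2685]
tool_rot: [-1.571, -0.0, -2.281]
contact_force: [-0.6, -0.5, -2.0]
opening: 0.0135
t 5.3 shift cm [19.57  1.76 21.48] roll deg -52.49 yaw [-1.5722e+00 -1.5000e-03 -2.2810e+00]
[-0.07357606  0.11070773 -1.76789244] [-0.15356845  0.11626409 -0.02830169] 0.013736739186897348 [0.50277426 0.14298735 0.26765025]
```

View pics/w3.png

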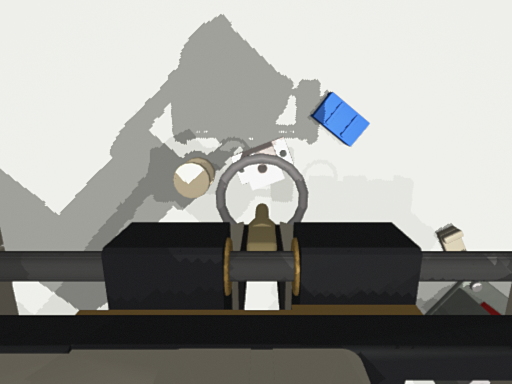

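```bash
python3 -m crank '{"xyz":[[1.5,-1.5,1.6],[2.4,-1.7,2.6],[2.4,-1.7,2.6],[2.4,-1.7,2.6],[2.4,-1.7,2.6],[2.4,-1.4,2.6],[2.4,0,2.6],[2.4,0,2.6],[1.3,0,1.7]],"roll":[0,0,0,0,0,0,0,0,0]}' 1 && python3 -m crank '{"xyz":[[0,0,0],[0,0,0],[0,0,0],[0,0,0],[0,0,0],[0,0,0],[0,0,0],[0,0,0],[0,0,0]],"roll":[-8.5,-8.5,-8.5,-8.5,-8.5,-8.5,-1.5,0,0]}' 1
python3 - <<'E'
from h import *
shot("wrist","w4.png");shot("top","t4.png");shot("side","s4.png")
go([.538,-.1455,.25],np.radians(11.8-90))
s=robot.observe();print(s["contact_force"],s["torque"],s["opening"],s["tool_pos"])
E
```

```text
time: 6.2
tool_pos: [0.5382, -0.1481, 0.3636]
tool_rot: [-1.574, -0.002, -2.283]
contact_force: [0.3, 0.3, -1.2]
opening: 0.0138
time: 7.1
tool_pos: [0.5386, -0.1457, 0.365]
tool_rot: [-1.572, 0.001, -1.368]
contact_force: [-0.3, 0.4, -0.8]
opening: 0.0139
t 7.25 shift cm [-0.03 11.55 -0.06] roll deg -0.07 yaw [-1.5710e+00  3.0000e-04 -1.3661e+00]
[-0.86052742 -0.26113153 -0.81107087] [-0.08499164  0.02557048  0.0203124 ] 0.01367090329367765 [ 0.53868129 -0.14569419  0.3655385 ]
```

View pics/w4.png

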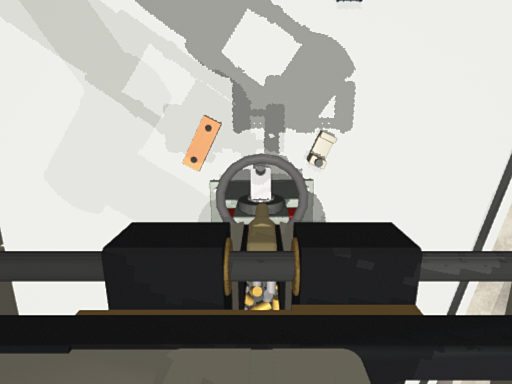

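Run:
```python
from h import *
im=cv2.imread("pics/w4.png")
cv2.imwrite("pics/w4c.png",cv2.resize(im[150:225,205:320],None,fx=7,fy=7,interpolation=cv2.INTER_CUBIC)[:525,:800])
```

```text
(no output)
```

View pics/w4c.png

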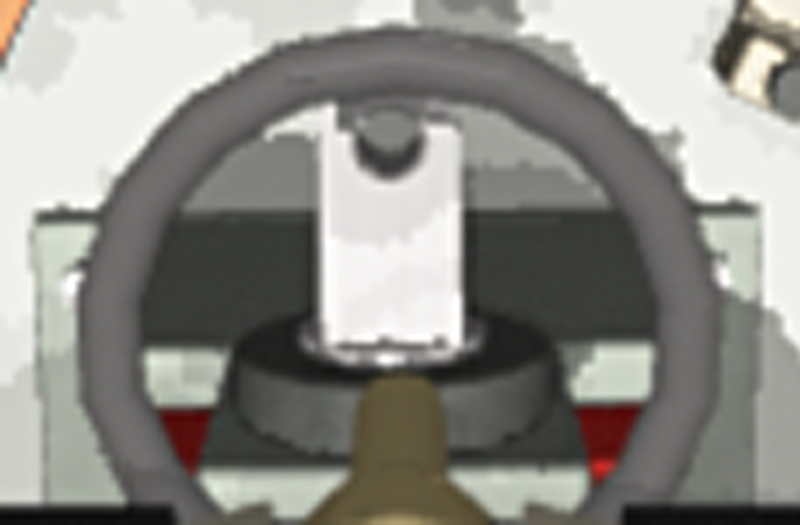

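The hole shows at crop (389,143), on the bar's centreline, and the stem foot at crop (400,378).

Run:
```python
from h import *
c=load("w4.png");s=robot.observe()
W=lambda x,y:(205+x/7-.43,150+y/7-.43)
hole=plane(c,*W(389,143),.171);print("hole",hole)
tip=plane(c,*W(400,385),.3655-.0577);print("tip",tip, "tcp",s["tool_pos"])
print("expected tip px crop",[(a+.43-o)*7 for a,o in zip(proj(c,s["tool_pos"]-[0,0,.0577]),(205,150))])
R=Rt(s)
for a,b in(((320,130),(322,340)),((462,130),(462,340))):
    d=plane(c,*W(*b),.171)-plane(c,*W(*a),.171);print((R.T@d).round(4),np.degrees(np.arctan2(d[1],d[0])))
for x in(320,462):print((R.T@(plane(c,*W(x,230),.171)-s["tool_pos"])).round(4))
print("hole tool",R.T@(hole-s["tool_pos"]))
ct=load("t4.png")
im=cv2.imread("pics/s4.png");cv2.imwrite("pics/s4c.png",cv2.resize(im[150:270,230:360],None,fx=5,fy=5,interpolation=cv2.INTER_CUBIC))
```

```text
hole [ 0.5360422  -0.14467228  0.171     ]
tip [ 0.53746614 -0.14280734  0.3078    ] tcp [ 0.53868129 -0.14569419  0.3655385 ]
expected tip px crop [np.float64(406.15843898387266), np.float64(414.8709590872171)]
[ 0.0342 -0.     -0.0001] -78.36013362981903
[ 0.0342 -0.      0.0002] -77.99266943585383
[ 0.0125  0.1945 -0.0133]
[0.0126 0.1945 0.0092]
hole tool [-0.00148593  0.19453935 -0.00233872]
```

View pics/s4c.png

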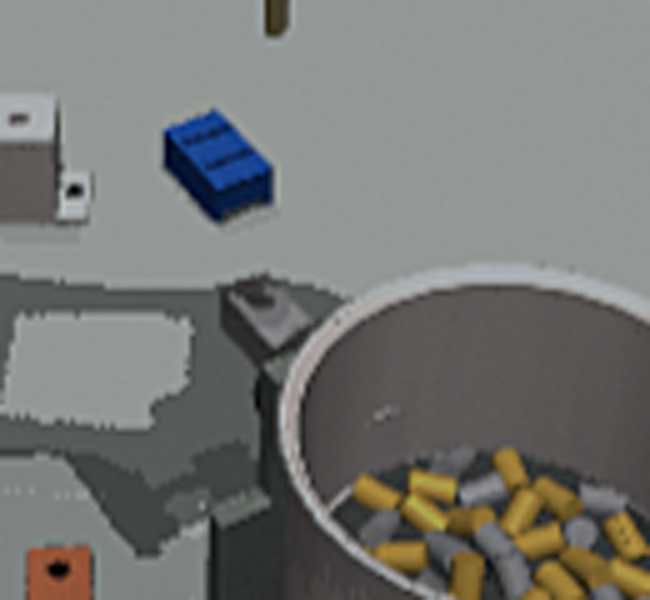

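Run:
```python
from h import *
c=load("s4.png");s=robot.observe()
print(proj(c,s["tool_pos"]-[0,0,.0577]),"obs",(230+277/5-.4,150+33/5-.4))
go([.5356,-.1453,.2385],np.radians(-78.2))
```

```text
[284.47284688 156.77112293] obs (285.0, 156.2)
t 7.25 shift cm [-0.1  12.7  -0.29] roll deg -0.07 yaw [-1.5710e+00  3.0000e-04 -1.3661e+00]
```

```bash
python3 -m crank '{"xyz":[[-0.1,2,-0.23],[0,3,0],[0,3,0],[0,3,0],[0,1.5,0],[0,0.2,0],[0,0,0],[0,0,0]],"roll":[0,0,0,0,0,0,0,0]}' 1
python3 - <<'E'
from h import *
shot("wrist","w5.png");shot("top","t5.png");shot("side","s5.png")
s=robot.observe();print(s["contact_force"],s["torque"],s["opening"],s["tool_pos"],s["tool_rot"])
im=cv2.imread("pics/s5.png");a=cv2.resize(im[180:240,250:310],None,fx=7,fy=7,interpolation=cv2.INTER_CUBIC)
im=cv2.imread("pics/w5.png");b=cv2.resize(im[175:235,235:290],None,fx=7,fy=7,interpolation=cv2.INTER_CUBIC)
cv2.imwrite("pics/c5.png",np.hstack([a,b])[:,:800])
E
```

```text
time: 8.05
tool_pos: [0.5369, -0.1455, 0.24]
tool_rot: [-1.569, -0.001, -1.365]
contact_force: [0.4, 0.5, -0.7]
opening: 0.0135
[ 1.11051316 -1.10877397 -0.7897698 ] [-0.05155445  0.05746079  0.01045719] 0.013158763100890692 [ 0.53671972 -0.14537408  0.23977756] [-1.56905924e+00 -1.08293021e-03 -1.36489384e+00]
```

View pics/c5.png

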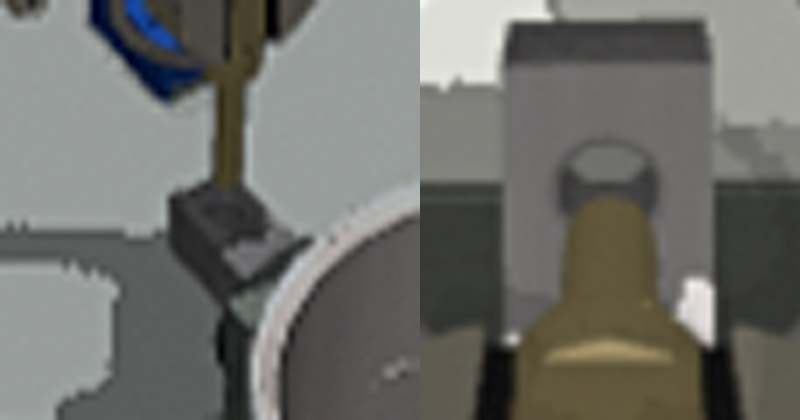

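View pics/w5.png

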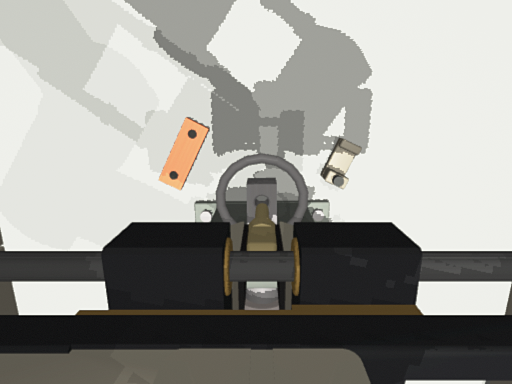

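The wrist crop shows the stem foot level with the hole laterally (columns 610 and 608). Next I'll check along the shaft axis.

Run:
```python
from h import *
c=load("w5.png");s=robot.observe();R=Rt(s);t=s["tool_pos"]
cx=lambda p:((p[0]-235+.43)*7+420,(p[1]-175+.43)*7)
W=lambda x,y:(235+(x-420)/7-.43,175+y/7-.43)
print("t",s["time"],t)
for z in(.0577,t[2]-.171):
    p=t-[0,0,z]; print(z,"centre",cx(proj(c,p)),"front edge r3.5",cx(proj(c,p-R[:,0]*.0035)))
print("hole edges", [ (R.T@(plane(c,*W(608,y),.171)-t)).round(4) for y in(138,)], [(R.T@(plane(c,*W(x,185),.171)-t)).round(4) for x in(556,660,503,713)])
```

```text
t 8.2 [ 0.53671972 -0.14537408  0.23977756]
0.0577 centre (np.float64(612.2151771807041), np.float64(234.92353662817334)) front edge r3.5 (np.float64(612.2003714361845), np.float64(201.1028969386541))
0.06877756402885946 centre (np.float64(611.8253625142248), np.float64(202.79394822833808)) front edge r3.5 (np.float64(611.8097603867832), np.float64(170.39618208269084))
hole edges [array([-0.0071,  0.0688, -0.0005])] [array([-0.002 ,  0.0688, -0.0059]), array([-0.002 ,  0.0688,  0.0049]), array([-0.002 ,  0.0688, -0.0114]), array([-0.002 ,  0.0688,  0.0104])]
```

```bash
python3 -m crank '{"xyz":[[-0.15,0,-0.04],[0,0.5,0],[0,0.4,0],[0,0,0]],"roll":[0,0,0,0]}' 1; python3 -m crank '{"xyz":[[0,0.1,0],[0,0.1,0],[0,0,0]],"roll":[0,0,0]}' 1
```

```text
time: 8.6
tool_pos: [0.5352, -0.1437, 0.2289]
tool_rot: [-1.572, 0.001, -1.365]
contact_force: [-0.9, 0.6, 0.1]
opening: 0.0136
time: 8.9
tool_pos: [0.5358, -0.1439, 0.2277]
tool_rot: [-1.57, -0.0, -1.365]
contact_force: [0.3, -0.8, -1.7]
opening: 0.0142
```

```bash
python3 -m crank '{"xyz":[[0,0.1,0],[0,0.1,0],[0,0,0]],"roll":[0,0,0]}' 1; python3 -m crank '{"xyz":[[0,0.1,0],[0,0.1,0],[0,0,0]],"roll":[0,0,0]}' 1
```

```text
time: 9.2
tool_pos: [0.5357, -0.144, 0.2257]
tool_rot: [-1.57, -0.0, -1.365]
contact_force: [0.9, -1.3, -0.8]
opening: 0.0137
time: 9.5
tool_pos: [0.5357, -0.1439, 0.2237]
tool_rot: [-1.57, -0.0, -1.365]
contact_force: [1.5, -0.7, -1.3]
opening: 0.0136
```

It went in 5 mm below the top face with no resistance. I'll keep lowering while watching the lateral force.

```bash
python3 -m crank '{"xyz":[[0,0.2,0],[0,0.2,0],[0,0.2,0],[0,0.2,0],[0,0,0]],"roll":[0,0,0,0,0]}' 1
python3 - <<'E'
from h import *
s=robot.observe();print(s["contact_force"],(Rt(s).T@s["contact_force"]).round(2),s["torque"])
E
```

```text
time: 10.0
tool_pos: [0.5357, -0.1439, 0.2154]
tool_rot: [-1.571, -0.0, -1.365]
contact_force: [3.1, -2.3, -3.1]
opening: 0.0137
[ 3.09455961 -2.27055982 -3.13255493] [2.86 3.13 2.56] [-0.5899673  -0.56118573  0.02219181]
```

```bash
python3 -m crank '{"xyz":[[0.04,0,0.04],[0,0,0],[0,0.2,0],[0,0,0]],"roll":[0,0,0,0]}' 1
python3 - <<'E'
from h import *
s=robot.observe();print((Rt(s).T@s["contact_force"]).round(2),s["torque"])
E
```

```text
time: 10.4
tool_pos: [0.5359, -0.144, 0.2135]
tool_rot: [-1.571, 0.0, -1.365]
contact_force: [1.1, -0.8, -1.7]
opening: 0.0138
[0.99 1.66 0.91] [-0.35548669 -0.24891712 -0.0292578 ]
```

```bash
python3 -m crank '{"xyz":[[0.03,0,0.03],[0,0.2,0],[0,0.2,0],[0,0.2,0],[0,0.2,0],[0,0,0]],"roll":[0,0,0,0,0,0]}' 1
python3 - <<'E'
from h import *
s=robot.observe();print((Rt(s).T@s["contact_force"]).round(2),s["torque"])
E
```

```text
time: 11.0
tool_pos: [0.5362, -0.1442, 0.2053]
tool_rot: [-1.571, 0.001, -1.365]
contact_force: [-0.9, -0.0, -1.2]
opening: 0.0139
[-0.15  1.17 -0.85] [-0.08717717  0.04383712  0.00273557]
```

```bash
python3 -m crank '{"xyz":[[0,0.2,0],[0,0.2,0],[0,0.2,0],[0,0.2,0],[0,0,0]],"roll":[0,0,0,0,0]}' 1
python3 - <<'E'
from h import *
s=robot.observe();print((Rt(s).T@s["contact_force"]).round(2),s["torque"])
E
python3 -m crank '{"xyz":[[0,0.2,0],[0,0.2,0],[0,0.2,0],[0,0,0]],"roll":[0,0,0,0]}' 1
python3 - <<'E'
from h import *
s=robot.observe();print((Rt(s).T@s["contact_force"]).round(2),s["torque"])
E
```

```text
time: 11.5
tool_pos: [0.5362, -0.1443, 0.1973]
tool_rot: [-1.571, 0.0, -1.365]
contact_force: [0.1, -0.4, -0.9]
opening: 0.0135
[0.38 0.85 0.06] [-0.07541948  0.00347286  0.01338244]
time: 11.9
tool_pos: [0.5362, -0.1443, 0.1913]
tool_rot: [-1.571, 0.0, -1.365]
contact_force: [-0.6, 0.3, 0.5]
opening: 0.0139
[-0.44 -0.52 -0.49] [-0.09013425  0.06720281 -0.00449995]
```

```bash
python3 -m crank '{"xyz":[[0,0.2,0],[0,0.2,0],[0,0.1,0],[0,0,0]],"roll":[0,0,0,0]}' 1;python3 -m crank '{"xyz":[[0,0.1,0],[0,0,0]],"roll":[0,0]}' 1; python3 -m crank '{"xyz":[[0,0.05,0],[0,0,0]],"roll":[0,0]}' 1
```

```text
time: 12.3
tool_pos: [0.5363, -0.1443, 0.1865]
tool_rot: [-1.571, 0.0, -1.365]
contact_force: [0.1, 0.4, -1.8]
opening: 0.0139
time: 12.5
tool_pos: [0.5364, -0.1443, 0.1856]
tool_rot: [-1.571, 0.0, -1.365]
contact_force: [0.8, -0.1, -1.6]
opening: 0.0136
time: 12.7
tool_pos: [0.5364, -0.1444, 0.1852]
tool_rot: [-1.571, 0.0, -1.365]
contact_force: [-0.3, 0.2, -1.0]
opening: 0.0139
```

```bash
python3 -m crank '{"xyz":[[0,0.05,0],[0,0,0]],"roll":[0,0]}' 1;python3 -m crank '{"xyz":[[0,0.05,0],[0,0,0]],"roll":[0,0]}' 1
```

```text
time: 12.9
tool_pos: [0.5364, -0.1443, 0.1847]
tool_rot: [-1.571, 0.0, -1.365]
contact_force: [-0.8, 0.4, -0.8]
opening: 0.0135
time: 13.1
tool_pos: [0.5365, -0.1444, 0.1846]
tool_rot: [-1.57, -0.0, -1.365]
contact_force: [-0.1, 0.3, 2.7]
opening: 0.0137
```

Contact, at the predicted height. I'll press a little more to confirm it's seated.

```bash
python3 -m crank '{"xyz":[[0,0.04,0],[0,0,0],[0,0,0]],"roll":[0,0,0]}' 1
python3 - <<'E'
from h import *
shot("wrist","w6.png");shot("side","s6.png")
im=cv2.imread("pics/s6.png");a=cv2.resize(im[170:250,240:320],None,fx=5,fy=5,interpolation=cv2.INTER_CUBIC)
im=cv2.imread("pics/w6.png");b=cv2.resize(im[145:225,210:310],None,fx=5,fy=5,interpolation=cv2.INTER_CUBIC)
cv2.imwrite("pics/c6.png",np.hstack([a,b])[:,:800])
E
```

```text
time: 13.4
tool_pos: [0.5365, -0.1444, 0.1846]
tool_rot: [-1.57, -0.001, -1.365]
contact_force: [-1.6, -0.8, 5.9]
opening: 0.0134
```

View pics/c6.png

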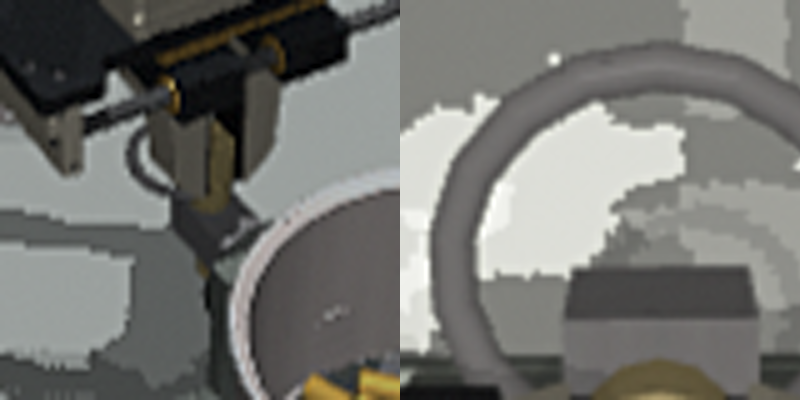

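The pin is seated: the TCP stopped at the predicted 0.1846 under a 6 N press, and the ring is on the free-end side. I'll ease off, release and rise.

```bash
python3 -m crank '{"xyz":[[0,-0.1,0],[0,0,0]],"roll":[0,0]}' 1 && python3 -m crank '{"xyz":[[0,0,0],[0,0,0],[0,0,0],[0,0,0]],"roll":[0,0,0,0]}' 0.4
python3 -m crank '{"xyz":[[0,-1,0],[0,-2,0],[0,-2,0],[0,-1,0],[0,0,0]],"roll":[0,0,0,0,0]}' 0.4
python3 - <<'E'
from h import *
shot("wrist","w7.png");shot("side","s7.png")
s=robot.observe();print(s["tool_pos"],s["contact_force"])
im=cv2.imread("pics/s7.png");a=cv2.resize(im[170:250,240:320],None,fx=5,fy=5,interpolation=cv2.INTER_CUBIC)
im=cv2.imread("pics/w7.png");b=cv2.resize(im[145:225,210:310],None,fx=5,fy=5,interpolation=cv2.INTER_CUBIC)
cv2.imwrite("pics/c7.png",np.hstack([a,b])[:,:800])
E
```

```text
time: 13.7
tool_pos: [0.5364, -0.1444, 0.1847]
tool_rot: [-1.571, 0.0, -1.365]
contact_force: [0.2, 0.7, 0.0]
opening: 0.0136
time: 14.1
tool_pos: [0.5364, -0.1444, 0.1847]
tool_rot: [-1.571, 0.0, -1.365]
contact_force: [1.0, -0.2, -0.1]
opening: 0.0277
time: 14.6
tool_pos: [0.5371, -0.1446, 0.2466]
tool_rot: [-1.568, -0.002, -1.365]
contact_force: [0.2, -0.6, -0.5]
opening: 0.0273
[ 0.53615926 -0.14426996  0.24439907] [-0.08221439 -0.26284135 -0.86529106]
```

View pics/c7.png

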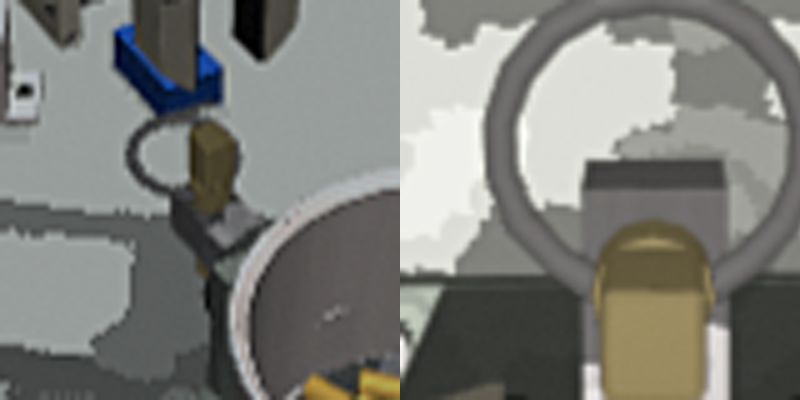

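View pics/w7.png

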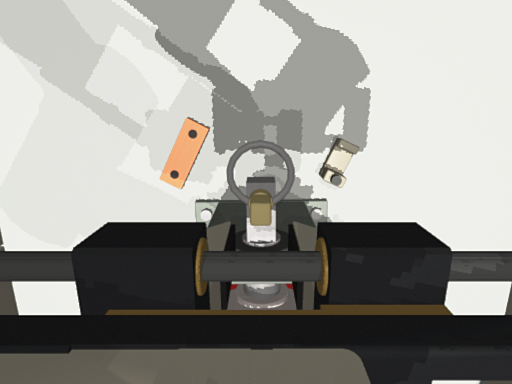

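The head sits flat on the bar with the ring open over the free end. Now I'll close the fingers, move out over the bow and descend.

```bash
python3 -m crank '{"xyz":[[-2,0,0],[-2,0,0],[0,0,0],[0,0,0]],"roll":[0,0,0,0]}' 1 20
python3 -m crank '{"xyz":[[0,2,0],[0,2,0],[0,1,0],[0,0.3,0],[0,0,0]],"roll":[0,0,0,0,0]}' 1
python3 - <<'E'
from h import *
shot("wrist","w8.png");shot("side","s8.png")
s=robot.observe();R=Rt(s);print((R.T@(np.array([.5364,-.1444,.177])-s["tool_pos"])).round(4))
im=cv2.imread("pics/s8.png");a=cv2.resize(im[150:250,240:320],None,fx=5,fy=5,interpolation=cv2.INTER_CUBIC)
im=cv2.imread("pics/w8.png");b=cv2.resize(im[145:245,210:290],None,fx=5,fy=5,interpolation=cv2.INTER_CUBIC)
cv2.imwrite("pics/c8.png",np.hstack([a,b])[:,:800])
E
```

```text
time: 15.1
tool_pos: [0.528, -0.1052, 0.2441]
tool_rot: [-1.572, 0.0, -1.364]
contact_force: [0.3, 0.0, 0.2]
opening: 0.0018
time: 15.6
tool_pos: [0.5283, -0.1056, 0.1917]
tool_rot: [-1.571, 0.0, -1.365]
contact_force: [0.8, 0.1, -0.1]
opening: 0.0004
[ 0.0396  0.0156 -0.0004]
```

View pics/c8.png

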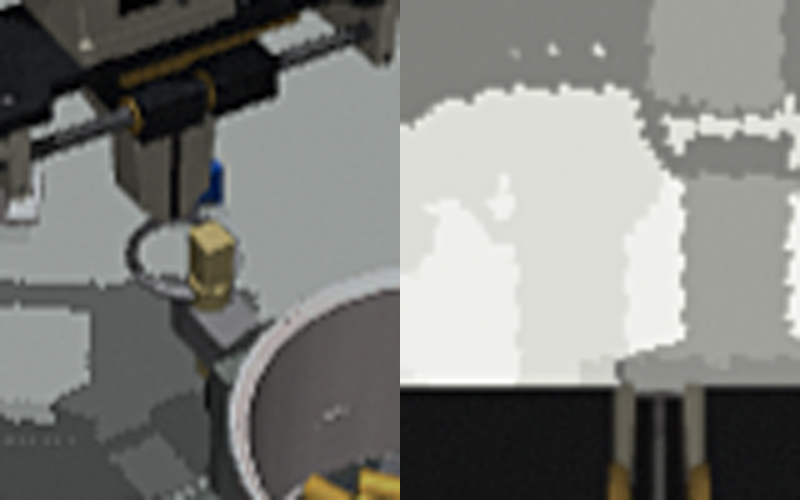

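```bash
python3 -m crank '{"xyz":[[0,0.4,0],[0.05,0.4,0],[0.05,0.4,0],[0.05,0.3,0],[0,0,0]],"roll":[0,0,0,0,0]}' 1
python3 -m crank '{"xyz":[[0.1,0.3,0],[0.1,0.3,0],[0.1,0.3,0],[0,0,0]],"roll":[0,0,0,0]}' 1
```

```text
time: 16.2
tool_pos: [0.5283, -0.1067, 0.1763]
tool_rot: [-1.572, 0.001, -1.365]
contact_force: [0.1, 0.0, -0.1]
opening: 0.0005
time: 16.6
tool_pos: [0.5289, -0.1097, 0.1673]
tool_rot: [-1.572, 0.0, -1.365]
contact_force: [0.3, -0.1, 1.0]
opening: 0.0001
```

Run:
```python
from h import *
s=robot.observe();R=Rt(s);print(s["contact_force"],(R.T@(np.array([.5364,-.1444,.177])-s["tool_pos"])).round(4))
shot("side","s9.png")
im=cv2.imread("pics/s9.png");a=cv2.resize(im[170:250,240:320],None,fx=7,fy=7,interpolation=cv2.INTER_CUBIC)
cv2.imwrite("pics/c9.png",a)
```

```text
[ 0.31729615 -0.10297257  0.95501614] [ 0.0355 -0.0097  0.0002]
```

View pics/c9.png

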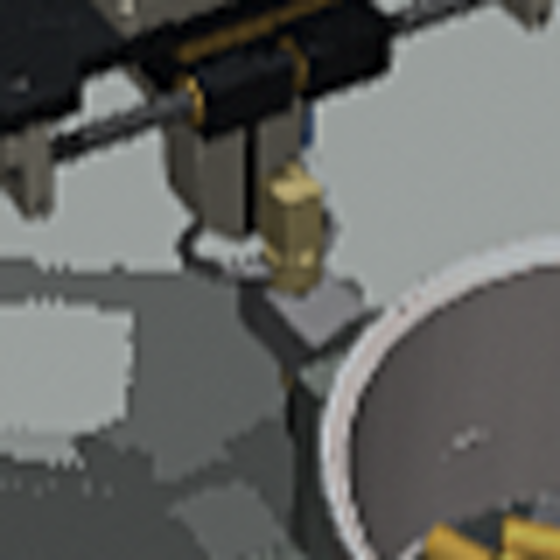

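The ring is swinging down under the fingers with about 1 N. I'll continue.

```bash
python3 -m crank '{"xyz":[[0.05,0.3,0],[0.05,0.3,0],[0.05,0.3,0],[0,0.2,0],[0,0,0]],"roll":[0,0,0,0,0]}' 1
python3 -m crank '{"xyz":[[0,0.2,0],[0,0.2,0],[0,0.2,0],[0,0,0]],"roll":[0,0,0,0]}' 1
python3 - <<'E'
from h import *
s=robot.observe();R=Rt(s);print(s["contact_force"],(R.T@(np.array([.5364,-.1444,.177])-s["tool_pos"])).round(4))
shot("side","s10.png")
im=cv2.imread("pics/s10.png");a=cv2.resize(im[170:250,240:320],None,fx=7,fy=7,interpolation=cv2.INTER_CUBIC)
cv2.imwrite("pics/c10.png",a)
E
```

```text
time: 17.15
tool_pos: [0.5292, -0.111, 0.1563]
tool_rot: [-1.571, 0.001, -1.365]
contact_force: [-0.8, 1.0, 1.1]
opening: 0.0007
time: 17.55
tool_pos: [0.5293, -0.111, 0.1505]
tool_rot: [-1.571, 0.0, -1.365]
contact_force: [0.1, 0.3, -0.0]
opening: 0.0007
[ 0.06546594  0.30416259 -0.04936845] [ 0.0342 -0.0266  0.0001]
```

View pics/c10.png

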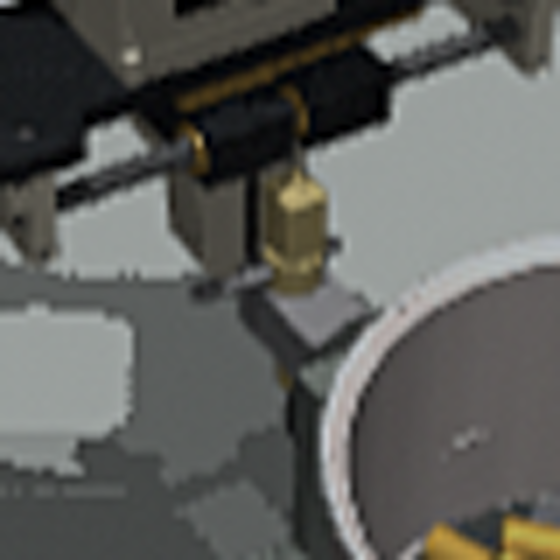

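```bash
python3 -m crank '{"xyz":[[0,0.15,0],[0,0.1,0],[0,0,0],[0,0,0]],"roll":[0,0,0,0]}' 1
python3 - <<'E'
from h import *
s=robot.observe();R=Rt(s);print(s["contact_force"])
shot("side","s11.png");shot("wrist","w11.png")
im=cv2.imread("pics/s11.png");a=cv2.resize(im[170:250,240:320],None,fx=7,fy=7,interpolation=cv2.INTER_CUBIC)
cv2.imwrite("pics/c11.png",a)
E
```

```text
time: 18.0
tool_pos: [0.5295, -0.1111, 0.1483]
tool_rot: [-1.571, 0.0, -1.365]
contact_force: [0.4, -0.0, 0.2]
opening: 0.0007
[ 0.42600561 -0.00737712  0.15018653]
```

View pics/c11.png

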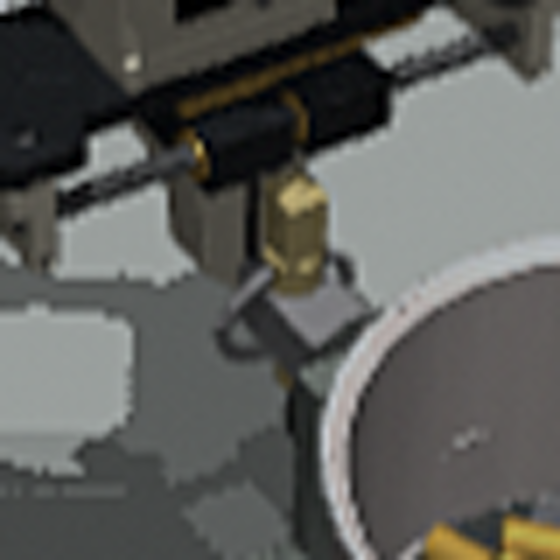

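View pics/w11.png

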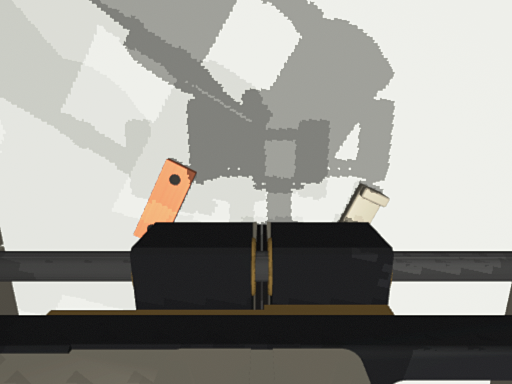

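The ring has gone over centre and now lies past the bar end, with the bow at crop (235,340). I'll retreat straight up and check.

```bash
python3 -m crank '{"xyz":[[-0.1,-0.5,0],[0,-2,0],[0,-3,0],[0,-3,0],[0,-2,0],[0,0,0],[0,0,0]],"roll":[0,0,0,0,0,0,0]}' 1
python3 - <<'E'
from h import *
s=robot.observe();print(s["tool_pos"],s["contact_force"])
cs,im=shot("side","s12.png");cw,w=shot("wrist","w12.png")
a=cv2.resize(im[170:250,240:320],None,fx=5,fy=5,interpolation=cv2.INTER_CUBIC)
b=cv2.resize(w[120:220,210:310],None,fx=4,fy=4,interpolation=cv2.INTER_CUBIC)
cv2.imwrite("pics/c12.png",np.hstack([a,b]))
e=np.array([.5364,-.1444,0]);y=np.array([-np.sin(np.radians(11.8)),np.cos(np.radians(11.8)),0])
for th in(0.8,1.2,1.5):
    p=e+y*.043*np.cos(th-.087)+[0,0,.177-.043*np.sin(th-.087)];q=proj(cs,p);print(th,(q-[240,170])*5)
E
```

```text
time: 18.8
tool_pos: [0.5291, -0.11, 0.2533]
tool_rot: [-1.57, -0.0, -1.365]
contact_force: [0.1, 0.9, -0.2]
opening: 0.0006
[ 0.52912476 -0.11000387  0.25327831] [ 0.074169    0.88527929 -0.24796222]
0.8 [166.44420072 192.32410172]
1.2 [182.30499655 228.44498749]
1.5 [196.98925663 252.10815875]
```

View pics/c12.png

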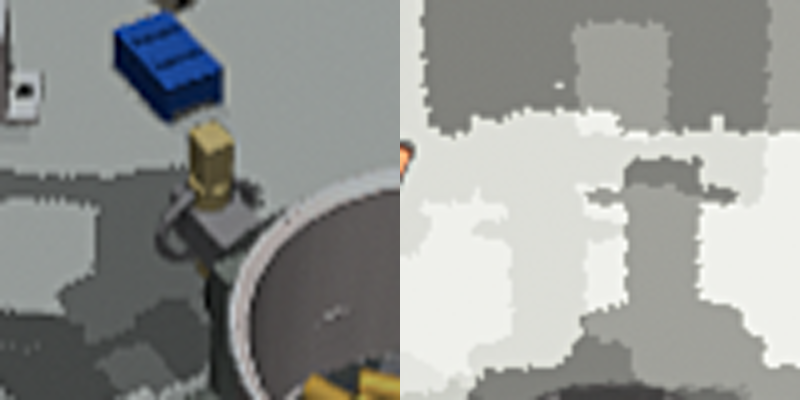

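Run:
```python
from h import *
cs=load("s12.png");im=cv2.imread("pics/s12.png")
e=np.array([.5364,-.1444,0]);ps=np.radians(11.8);y=np.array([-np.sin(ps),np.cos(ps),0]);x=np.array([np.cos(ps),np.sin(ps),0])
out=[]
for th in(None,1.2,1.5):
    a=cv2.resize(im[195:235,260:305],None,fx=9,fy=9,interpolation=cv2.INTER_CUBIC)[:,:266]
    if th:
      for k in np.linspace(-2.4,2.4,25):
        r=.0185+.0245*np.cos(k);u=.0245*np.sin(k)
        p=e+x*u+y*r*np.cos(th-.087)+[0,0,.177-r*np.sin(th-.087)]
        q=(proj(cs,p)-[260,195]+.5)*9
        cv2.circle(a,(int(q[0]),int(q[1])),3,(0,0,255),-1)
    out.append(a)
cv2.imwrite("pics/c13.png",np.hstack(out))
```

```text
(no output)
```

View pics/c13.png

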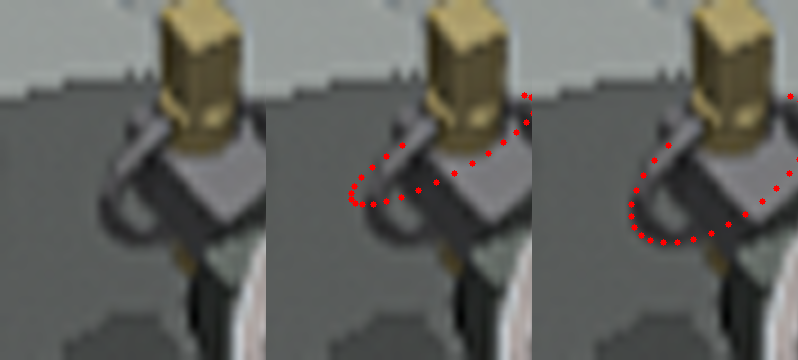

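The visible loop matches the predicted outline for 1.50 (shut) and clearly not 1.2. I'll back off and do a final top-view check.

```bash
python3 -m crank '{"xyz":[[-3,-1,0],[-4,-1,-3],[-4,-1,-3],[-4,-1,-3],[-2,0,-3],[0,0,0],[0,0,0],[0,0,0]],"roll":[0,0,0,0,0,0,0,0]}' 1
python3 - <<'E'
from h import *
c,im=shot("top","t14.png")
cv2.imwrite("pics/c14.png",cv2.resize(im[120:250,150:410],None,fx=3,fy=3,interpolation=cv2.INTER_CUBIC))
a=cv2.imread("pics/side0.png");c,b=shot("side","s14.png")
cv2.imwrite("pics/c15.png",cv2.resize(b[140:370,190:400],None,fx=2.5,fy=2.5,interpolation=cv2.INTER_CUBIC))
E
```

```text
time: 19.7
tool_pos: [0.3799, 0.0294, 0.2923]
tool_rot: [-1.571, 0.0, -1.365]
contact_force: [0.6, 0.3, 0.3]
opening: 0.0009
```

View pics/c14.png

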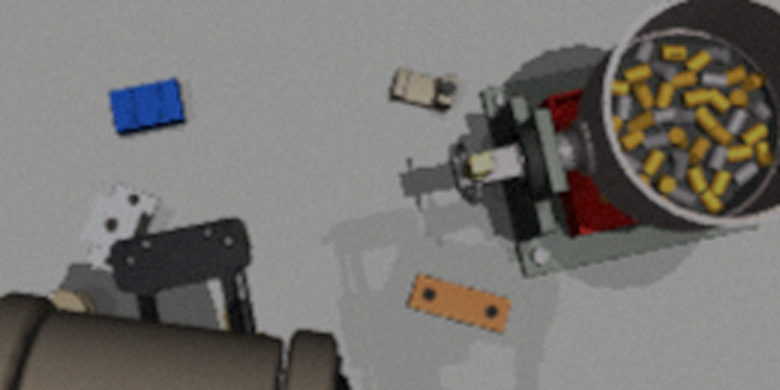

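View pics/c15.png

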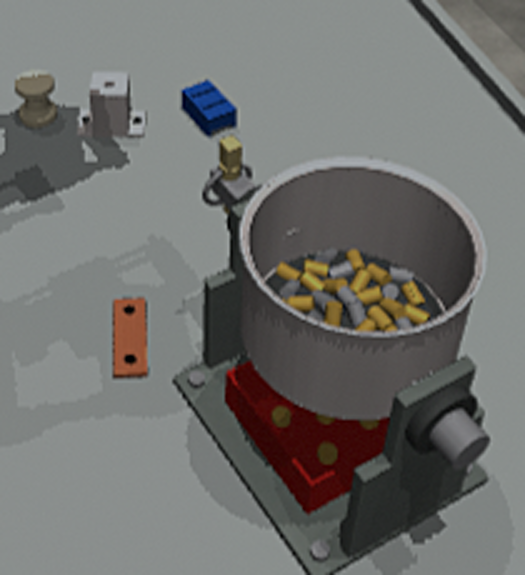

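The pin is seated with the ring hanging round the shaft end, the bystanders look where they started, and the robot is clear. Handing in.

```bash
python3 -c "
from cell import robot
print(robot.hand_in())"
```

```text
the job is handed in; nothing more can be done
None
```

The linchpin is through the shaft's cross hole with its head fully home and the ring snapped shut over the free end. I handed the job in at about 20 s of the 64 s allowed.

- **Insertion:** I found the hole by camera, and the pin entered on the first try. Side forces stayed under about 4 N in the readings and were eased off on the way down.
- **Seating:** The head stopped at the expected height, with the tool tip at 0.1846 m against about 0.1847 m predicted. A press of about 6 N did not move it further. The ring was on the free-end side.
- **Ring:** I pushed it down with the closed fingers at about 1 N. The push force then fell to zero as it went over centre. In the side view the visible loop matches the outline predicted for fully shut (1.50 rad) to within about half a camera pixel, and clearly not 1.2 rad. The bow itself is hidden behind the bar in that view.
- **Surroundings:** In the final top and side views the bystanders look where they started, judged by eye. In the top view the arm partly hides the bobbin, but the side view shows it standing. The gripper is well clear of everything.

No check failed. The raw camera estimates of the hole and pin positions differed by up to about 3 mm between views. I corrected for this using the measured pose at the grasp.

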